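# Fan the stack of customers' phones along the intake tray

## Task

The four phones stacked at the stop end of the red tray must be scanned in: fan them out along the tray into a shingled row, in the order they are stacked, each sliding about 2 cm farther along the tray than the one beneath so that every job label lies bare, with the bottom phone left where it is and all of them lying flat on one another. Slide them inside the tray without lifting or tipping them, press gently because they are glass, and leave everything else on the mat alone.

Things in the scene. Friction and masses are not known exactly. Their poses are not given: they have to be found in the camera images.
- tray: Red plastic tray, fixed on the 3 mm thick mat: an open trough, inside 254 mm long (x) by 75 mm wide (y), floor 4 mm thick, walls 4 mm thick and 38 mm high over the mat all round, with a rim 4 mm wide on the outside. Origin: centre of its underside. The stack stands at its -x end, the stop end (white card on the outside); +x runs to the empty end, the way the row is to run.
- stop (a point): Middle of the foot of the stop-end wall: on the tray's inner floor, at that wall's inner face; axes as the tray's (x along the tray towards its empty end, z up).
- phone1: Bottom phone of the stack: 146 x 71 x 8 mm (x, y, z), a plain slab, glass up, steel frame, 0.14 to 0.21 kg. Origin: centre of its underside. Its -x end lies 10 to 14 mm from the stop wall and bears on top a white job label, 58 mm wide, reaching 14.5 mm in from that end (green patch). It stays there. 2 mm are free to each side wall.
- phone2: Second phone from the bottom, as phone1 in size, weight, axes and label (aluminium-coloured frame, blue patch), resting on phone1: its underside is 8 mm above phone1's. Phones slide on one another (friction about 0.4) more easily than on the tray's floor (0.6); fingertips grip them better too, but pressed too lightly they slip over the glass.
- phone3: Third phone from the bottom, as phone1 in size, weight, axes and label (brass-coloured frame, orange patch), resting on phone2. A fingertip pressed on the bare top of a phone with 10 to 20 N drags it, and what lies on it, over the phone beneath, which may creep along some millimetres. More than 30 N harms the glass.
- phone4: Top phone of the stack, as phone1 in size, weight, axes and label (white frame, yellow patch), resting on phone3; at the start its glass is 2 mm below the tray's rim.
- open_phone: A dark phone without a label, 146 x 71 x 8 mm, waiting on the mat beside the tray; origin: centre of its underside. To be left alone.
- drive_board: Green circuit board 120 x 90 mm with three capacitors, 36 mm high over the mat; origin: centre of its underside. To be left alone.
- screwdriver: Orange-handled screwdriver lying on the mat along its own x, 190 mm long, 26 mm thick; origin: underside of its middle. To be left alone.
- tweezers: Steel tweezers lying on the mat along their own x, 120 mm long, 5 mm high; origin: underside of their middle. To be left alone.
- solder: Spool of solder standing flat, green, 56 mm across, 33 mm high; origin: centre of its underside. To be left alone.
- cleaner: Green bottle with a white cap, 56 mm across, 120 mm high; origin: centre of its underside. To be left alone.
- tip_cleaner: Dark steel pot of brass wool, 68 mm across, 36 mm high; origin: centre of its underside. To be left alone.
There are look-alikes about, which are no part of the job. Leave any brown or purple look-alike of the phone4 alone.

How it is judged:
At the end, for the whole second after the job is handed in: Phones 2, 3 and 4 each lie 14.5 to 26 mm farther along the tray than the one directly beneath, resting on it (undersides 5.5 to 10.5 mm apart); all lie flat within 4 degrees, in the tray and at rest; the bottom phone is on the floor, its end 6 to 22 mm from the stop wall (x of phone2 in the frame of phone1 between 0.0145 and 0.026 m and z of phone2 in the frame of phone1 between 0.0055 and 0.0105 m and x of phone3 in the frame of phone2 between 0.0145 and 0.026 m and z of phone3 in the frame of phone2 between 0.0055 and 0.0105 m and x of phone4 in the frame of phone3 between 0.0145 and 0.026 m and z of phone4 in the frame of phone3 between 0.0055 and 0.0105 m and angle between each of phone1, phone2, phone3, phone4's own z axis and vertical below 0.07 rad and linear speed of each of phone1, phone2, phone3, phone4 below 0.01 m/s and x of phone1 in the frame of stop between 0.079 and 0.095 m and z of phone1 in the frame of stop below 0.0025 m and x of phone4 in the frame of stop below 0.182 m); the robot touches nothing.
It fails at once if a phone in the tray is pressed with more than 30 N (contact force between the fingers and phone1 above 30 N or contact force between the fingers and phone2 above 30 N or contact force between the fingers and phone3 above 30 N or contact force between the fingers and phone4 above 30 N).
It fails at once if a phone is lifted out of the tray instead of being slid (its underside rises above the tray's rim) or is tipped by more than about 20 degrees (z of any of phone1, phone2, phone3, phone4 in the frame of stop above 0.036 m or angle between any of phone1, phone2, phone3, phone4's own z axis and vertical above 0.35 rad).
It fails at once if something else on the mat is pushed more than 20 mm from its place (distance of any of open_phone, drive_board, screwdriver, solder, cleaner, tip_cleaner, tweezers from where it was at the start of the episode above 0.02 m).
It also fails if it takes over 64 s, if anything falls off the work surface, if the arm or the gripper's body presses on something with over 40 N, if the wrist force passes 120 N, or if a joint passes its speed limit or range.

## Robot

A 6-joint arm with a two-finger parallel gripper is mounted at the origin on the work surface. World frame = base frame: x ahead of the robot, y to its left, z up, the work surface at z = 0. Lengths are in m, angles in rad, forces in N, time in s.
With the tool pointing down it reaches from about 0.25 to 0.775 m from the base axis. Payload 4 kg.
Tool frame: the origin (TCP) lies on the centre line of the jaws, within the pads' length; the fingertips stand 17 mm ahead of it and the grasp point (between the pads) lies 2 mm behind it; z points along the fingers, y is the line along which they close (so a half turn about z gives the same grasp; the last joint's range is limited). The gripper opens to 94 mm and grips with 3 to 60 N. Pads are 16 mm wide; open, the fingers measure 119 mm over their backs; the gripper's body (75 mm by 177 mm) begins 78 mm behind the grasp point.
Start: joints at [1.15, 0.087, 1.371, -0, 1.684, -0.103], TCP at [0.172, 0.522, 0.223] pointing down, gripper open.
Joint ranges: [-3.1, 3.1], [-0.76, 2.03], [0.27, 2.55], [-1.08, 4.22], [0.17, 2.65], [-2.57, 2.57]. Speed limits (rad/s): [2.79, 2.79, 3.14, 3.14, 3.14, 3.14].

## Interface

Orientations are given as [roll, pitch, yaw] about the fixed x, y, z axes, in that order (R = Rz(yaw) Ry(pitch) Rx(roll)).
In Python, from bench import robot gives the robot as it stands.
- The arm moves only by the tool servo_tool, never from a script. Its argument "plan" is a list of rows, each a list of 7 numbers: the shift along the tool's x, y, z normalised to -1 to 1, where 1 is 0.1 m, then the turn, a rotation vector about the tool's x, y, z normalised to -1 to 1, where 1 is pi/2 rad, then the finger opening in mm, from 0 to 94. In form: [[x, y, z, ax, ay, az, gripper], ...]. A call has 1 to 12 rows; each row is the pose to reach, as a shift and turn from the pose commanded when the call began, along the tool's axes at that moment; what a row does not reach only later rows make up. A row lasts 1/12 s, in which the tool goes at most 41.7 mm and 7.16 degrees, less where a joint would pass 70% of its speed; a pose out of reach is approached as far as the arm can. A call with a number of a shift or a turn outside -1 to 1 is refused whole. A call with a gripper value outside its range is refused whole. The fingers move at their own pace and stop on an object; the grip force is fixed at half the most. Time passes only in rows, so rows that repeat a pose let the fingers close. It gives the time, the measured TCP pose, the force, the opening and the grip force at its end, in the units of the state.
- robot.get_obs(): the state, without advancing time (a new reading comes with each control period).
- robot.snapshot(name): name is "scene" or "side" or "wrist"; returns the picture (480x640x3 uint8, red, green, blue); there is no depth.
- robot.camera_params(name): a dict with "camera_matrix" (3x3 intrinsics, pixels), "distortion" ([k1, k2, p1, p2, k3] as OpenCV has them; the pictures are not rectified), "rvec" (rotation vector, rad) and "tvec" (3), from world to camera coordinates, as OpenCV has them; the wrist camera has in their place "tool_from_camera" (4x4, takes a point from camera to tool coordinates, whose origin is the TCP and whose axes are the flange's). Camera axes: x right, y down, z forward; pixel columns grow to the right and rows downward; lengths in m; the calibration is good to about 2 mm. A picture is of the moment at which its call begins: read the wrist's pose just before it. camera_params takes no time and is no camera call.
- robot.close_job(): hands the job in; it is judged then, once.
Trained networks look in the newest picture that a camera, given by its name, has taken for a name from the list of things; names that differ only in an ending like _2 or _b are one class to them, and where a whole thing is asked for, a point or a joint stands for the part that bears it (a point fixed in the world has none). Each returns a list of dicts, best first, with "conf" (0 to 1); they miss things now and then, are a little off and sometimes report something else, mostly with a low value. They report only what shows in the picture. A call takes as long as a camera call. They do not tell look-alikes from the thing itself.
- robot.find_in(thing, camera): "extent" ([centre column, centre row, width, height] in pixels, round what is visible of it).
The state is a dict: "time": time; "joint_positions": joint angles; "qvel": joint speeds; "joint_torque": joint torques, N m; "tool_pos": TCP position; "ee_rot": TCP orientation; "wrist_force": force on the tool from outside, world axes, zero at the start; "wrist_torque": the same for the moment, N m; "width": finger opening in m; "finger_force": force on a finger pad.
Only numpy, scipy, OpenCV 4.12 (cv2) and the standard library are available. Lean on these libraries where they do the work, as an engineer would, in place of code of your own. Each camera call takes 0.05 s, during which the arm holds its last target. There are 200 camera calls.

## Working session

There is one attempt and no reset: what is moved stays moved. The work goes in short steps, Python scripts to look and compute and a tool call to move; the robot and the scene stay as the last step left them, time stands still between calls to the robot, and variables do not carry over. Pictures are saved under pics/ and viewed, at most 10 in all, crops included, and the job is handed in when it is done.

Besides the shell and the picture viewer there is one more tool, called after "Emit:" in YAML: its name, and indented under it one key for each argument. servo_tool: Moves the arm, as the interface text tells. Scaled input: -1 to 1 covers 0.1 m each way for a shift and pi/2 rad each way for a turn. Its arguments: {"type":"object","properties":{"plan":{"type":"array","items":{"type":"array","items":{"type":"number"}}}},"required":["plan"]}

```bash
mkdir -p pics; cat > h.py <<'E'
import numpy as np, cv2
from bench import robot
def snap(c,n):
    im=robot.snapshot(c); cv2.imwrite(f'pics/{n}.png',im[:,:,::-1]); return im
def ray(c,uv,z):
    p=robot.camera_params(c); K=np.array(p['camera_matrix']);D=np.array(p['distortion'])
    x,y=cv2.undistortPoints(np.array([[uv]],float),K,D)[0,0]
    if 'rvec' in p:
        R=cv2.Rodrigues(np.array(p['rvec'],float))[0];t=np.array(p['tvec'],float).ravel()
        o=-R.T@t; d=R.T@[x,y,1]
    else:
        T=np.array(p['tool_from_camera']);s=robot.get_obs()
        from scipy.spatial.transform import Rotation as Ro
        W=Ro.from_euler('xyz',s['ee_rot']).as_matrix()
        o=s['tool_pos']+W@T[:3,3]; d=W@T[:3,:3]@[x,y,1]
    return o+d*(z-o[2])/d[2]
E
python3 - <<'E'
from h import *
s=robot.get_obs();print(s)
ims=[snap(c,c) for c in('scene','side')]
snap('wrist','wrist')
cv2.imwrite('pics/both.png',cv2.resize(np.hstack([i[:,:,::-1] for i in ims]),(800,300)))
for c in('scene','side','wrist'):
    for t in('tray','phone4','phone1','open_phone'): print(c,t,[(np.round(d['extent']),round(d['conf'],2)) for d in robot.find_in(t,c)][:3])
E
```

```text
{'time': 0.0, 'joint_positions': array([ 1.14986805e+00,  8.79347525e-02,  1.37224260e+00,  1.62173756e-06,
        1.68355187e+00, -1.03098778e-01]), 'qvel': array([ 5.54043157e-05, -8.68764508e-04, -1.09319884e-03, -2.89397780e-04,
        1.50914731e-03, -3.33877850e-04]), 'joint_torque': array([ 6.79660152e-04, -3.40175772e+01, -3.02432299e+01,  7.19998218e-02,
        3.29488493e-02, -1.68606443e-04]), 'tool_pos': array([0.17167736, 0.52199724, 0.22132109]), 'ee_rot': array([-3.1394676e+00, -2.2149076e-04,  2.8237631e+00]), 'wrist_force': array([ 0.1365377 , -0.04629828, -0.4585199 ]), 'wrist_torque': array([-0.01362126, -0.03601371, -0.0379796 ]), 'finger_force': 0.0, 'width': 0.09414773620104971}
scene tray []
scene phone4 [(array([177., 256.,  56.,  44.]), 0.97), (array([338., 278.,  40.,  53.]), 0.64), (array([143., 356.,  62.,  42.]), 0.6)]
scene phone1 [(array([177., 256.,  56.,  44.]), 0.97), (array([338., 278.,  40.,  53.]), 0.64), (array([143., 356.,  62.,  42.]), 0.6)]
scene open_phone [(array([424., 154.,  47.,  26.]), 0.75)]
side tray [(array([272., 263.,  35.,  59.]), 0.79)]
side phone4 [(array([264., 324.,  51.,  36.]), 0.98), (array([412., 241.,  44.,  21.]), 0.83), (array([272., 251.,  24.,  32.]), 0.65)]
side phone1 [(array([264., 324.,  51.,  36.]), 0.98), (array([412., 241.,  44.,  21.]), 0.83), (array([272., 251.,  24.,  32.]), 0.65)]
side open_phone [(array([213., 383.,  68.,  30.]), 0.65)]
wrist tray []
wrist phone4 [(array([170., 466.,  43.,  18.]), 0.87)]
wrist phone1 [(array([170., 466.,  43.,  18.]), 0.87)]
wrist open_phone [(array([299., 451.,  67.,  40.]), 0.74)]
```

View pics/scene.png

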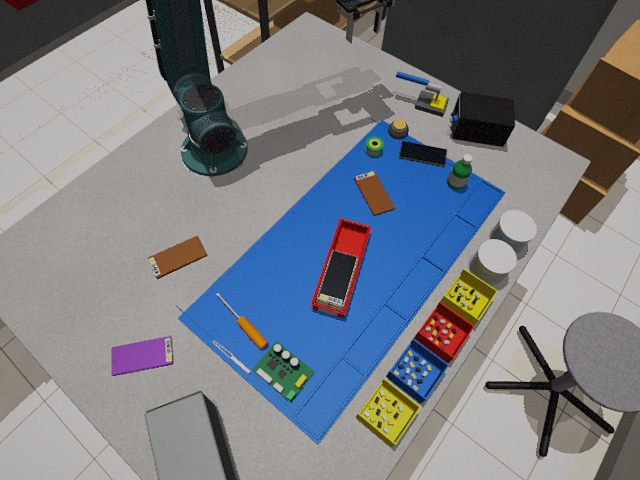

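View pics/side.png

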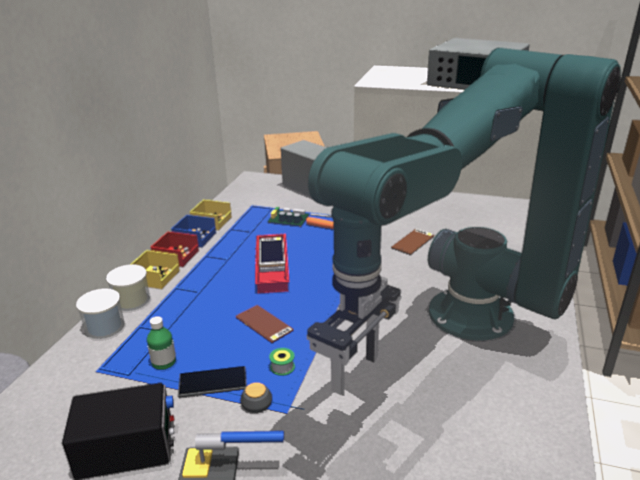

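The scene camera shows the red tray at about (342,268). The real stack is in it at (338,278), with the labels at the lower end (330,305) by the stop wall. Three things could be mistaken for it: the brown phones at (177,256) and (374,193), and the purple one at (142,356). All three lie outside the tray, so I'm choosing the dark one with the white frame inside it.

```bash
cat > t.py <<'E'
from h import *
im=cv2.imread('pics/scene.png'); b,g,r=[im[:,:,i].astype(int) for i in range(3)]
m=((r>110)&(g<70)&(b<70)).astype(np.uint8); m[:,390:]=0; m[:190]=0
ys,xs=np.nonzero(m); print(xs.min(),xs.max(),ys.min(),ys.max())
P=np.array([ray('scene',(x,y),.041)[:2] for x,y in cv2.convexHull(np.c_[xs,ys]).reshape(-1,2)])
rc=cv2.minAreaRect((P*1000).astype(np.float32)); print(rc, cv2.boxPoints(rc))
for n,uv in dict(stopend=(328,310),empty=(355,222),label=(330,300),brown=(374,193)).items(): print(n,ray('scene',uv,.04))
print(robot.camera_params('wrist'))
cv2.imwrite('pics/crop.png',cv2.resize(im[205:330,290:400],None,fx=4.5,fy=4.5,interpolation=cv2.INTER_CUBIC))
E
python3 t.py
```

```text
150 389 190 348
((475.2908020019531, -174.77700805664062), (675.44140625, 341.5360107421875), 59.859771728515625) [[ 158.03511  -381.09186 ]
 [ 453.39514  -552.58325 ]
 [ 792.5465     31.537842]
 [ 497.18646   203.02924 ]]
stopend [ 0.61842166 -0.19950906  0.04      ]
empty [0.51604463 0.04897278 0.04      ]
label [ 0.60579061 -0.17561427  0.04      ]
brown [0.49922258 0.16309902 0.04      ]
{'camera_matrix': array([[349.96208349,   0.        , 318.89130528],
       [  0.        , 349.96208349, 240.80363021],
       [  0.        ,   0.        ,   1.        ]]), 'distortion': array([0.0039841, 0.       , 0.       , 0.       , 0.       ]), 'tool_from_camera': array([[-1.13552380e-03, -9.62143191e-01, -2.72542091e-01,
         7.88860902e-02],
       [ 9.99999347e-01, -1.12666959e-03, -1.88982125e-04,
         1.28533978e-03],
       [-1.25237022e-04, -2.72542128e-01,  9.62143842e-01,
        -1.63072035e-01],
       [ 0.00000000e+00,  0.00000000e+00,  0.00000000e+00,
         1.00000000e+00]])}
```

View pics/crop.png

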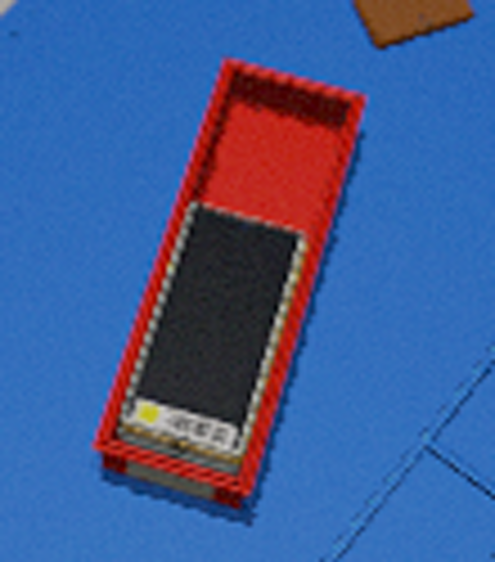

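The crop shows the white-framed phone with a yellow label patch at the stop end, and it isn't brown or purple, so the choice holds. I read the rim corners off the crop and turn them into a tray pose.

```bash
python3 - <<'E'
from h import *
c=[(226,60),(364,98),(98,447),(246,495)]
P=np.array([ray('scene',(290+x/4.5,205+y/4.5),.041) for x,y in c]);print(P.round(4))
e=(P[0]+P[1])/2;s=(P[2]+P[3])/2;d=e-s;print('len',np.linalg.norm(d),'wid',np.linalg.norm(P[0]-P[1]),np.linalg.norm(P[2]-P[3]))
yaw=np.arctan2(d[1],d[0]);ctr=(e+s)/2;print('yaw',yaw,'ctr',ctr)
u=d/np.linalg.norm(d);tgt=ctr+.02*u;tgt[2]=.2
o=robot.get_obs();from scipy.spatial.transform import Rotation as R
W=R.from_euler('xyz',o['ee_rot']).as_matrix()
dl=W.T@(tgt-o['tool_pos']);print('tgt',tgt,'shift',dl*10,'tool turn z',-(yaw-o['ee_rot'][2])/(np.pi/2))
E
```

```text
[[ 0.4777  0.0316  0.041 ]
 [ 0.5591  0.0642  0.041 ]
 [ 0.5783 -0.2141  0.041 ]
 [ 0.6583 -0.1837  0.041 ]]
len 0.26622477695118374 wid 0.08775104057354602 0.08556866371723268
yaw 1.955380493925088 ctr [ 0.56835326 -0.07550215  0.041     ]
tgt [ 0.56084978 -0.05696306  0.2       ] shift [-5.50540498 -4.28910626  0.22502288] tool turn z 0.5528784892085642
```

Emit:
servo_tool:
  plan:
    - [-0.33, -0.26, 0, 0, 0, 0, 94]
    - [-0.66, -0.52, 0, 0, 0, 0, 94]
    - [-1, -0.78, 0, 0, 0, 0, 94]
    - [-1, -0.78, 0, 0, 0, 0, 94]

```text
time: 1.08
tool_pos: [0.2456, 0.4129, 0.2228]
ee_rot: [-3.14, 0.003, 2.818]
wrist_force: [0.7, 1.5, -0.0]
width: 0.0939
finger_force: 0.0
```

Emit:
servo_tool:
  plan:
    - [-0.33, -0.26, 0, 0, 0, 0, 94]
    - [-0.66, -0.52, 0, 0, 0, 0, 94]
    - [-1, -0.78, 0, 0, 0, 0, 94]
    - [-1, -0.78, 0, 0, 0, 0, 94]

```text
time: 1.42
tool_pos: [0.3163, 0.3075, 0.2228]
ee_rot: [-3.14, 0.003, 2.816]
wrist_force: [-0.7, 0.4, 0.8]
width: 0.0943
finger_force: 0.0
```

Emit:
servo_tool:
  plan:
    - [-0.33, -0.26, 0, 0, 0, 0, 94]
    - [-0.66, -0.52, 0, 0, 0, 0, 94]
    - [-1, -0.78, 0, 0, 0, 0, 94]
    - [-1, -0.78, 0, 0, 0, 0, 94]

```text
time: 1.75
tool_pos: [0.3867, 0.2022, 0.2225]
ee_rot: [-3.14, 0.003, 2.816]
wrist_force: [-0.3, 0.1, -0.4]
width: 0.0939
finger_force: 0.0
```

Emit:
servo_tool:
  plan:
    - [-0.33, -0.26, 0, 0, 0, 0, 94]
    - [-0.66, -0.52, 0, 0, 0, 0, 94]
    - [-1, -0.78, 0, 0, 0, 0, 94]
    - [-1, -0.78, 0, 0, 0, 0, 94]

```text
time: 2.08
tool_pos: [0.4571, 0.0974, 0.2221]
ee_rot: [-3.14, 0.002, 2.817]
wrist_force: [-0.5, -0.0, -0.9]
width: 0.0936
finger_force: 0.0
```

Emit:
servo_tool:
  plan:
    - [-0.33, -0.26, 0, 0, 0, 0, 94]
    - [-0.66, -0.52, 0, 0, 0, 0, 94]
    - [-1, -0.78, 0, 0, 0, 0, 94]
    - [-1, -0.78, 0, 0, 0, 0, 94]

```text
time: 2.42
tool_pos: [0.5276, -0.0076, 0.2213]
ee_rot: [-3.14, 0.001, 2.819]
wrist_force: [0.4, -0.5, 0.4]
width: 0.0938
finger_force: 0.0
```

Emit:
servo_tool:
  plan:
    - [-0.25, -0.2, 0.11, 0, 0, 0.08, 94]
    - [-0.5, -0.39, 0.22, 0, 0, 0.16, 94]
    - [-0.5, -0.39, 0.22, 0, 0, 0.24, 94]
    - [-0.5, -0.39, 0.22, 0, 0, 0.32, 94]
    - [-0.5, -0.39, 0.22, 0, 0, 0.4, 94]
    - [-0.5, -0.39, 0.22, 0, 0, 0.48, 94]
    - [-0.5, -0.39, 0.22, 0, 0, 0.55, 94]
    - [-0.5, -0.39, 0.22, 0, 0, 0.553, 94]
    - [-0.5, -0.39, 0.22, 0, 0, 0.553, 94]

```text
time: 3.17
tool_pos: [0.5603, -0.055, 0.2005]
ee_rot: [3.141, -0.001, 1.959]
wrist_force: [0.5, -0.2, -1.0]
width: 0.0941
finger_force: 0.0
```

```bash
python3 - <<'E'
from h import *
snap('wrist','w1'); print(robot.get_obs()['tool_pos'],robot.get_obs()['ee_rot'])
E
```

```text
[ 0.56031762 -0.05529623  0.20049899] [ 3.14134565e+00 -6.48048651e-04  1.95927505e+00]
```

View pics/w1.png

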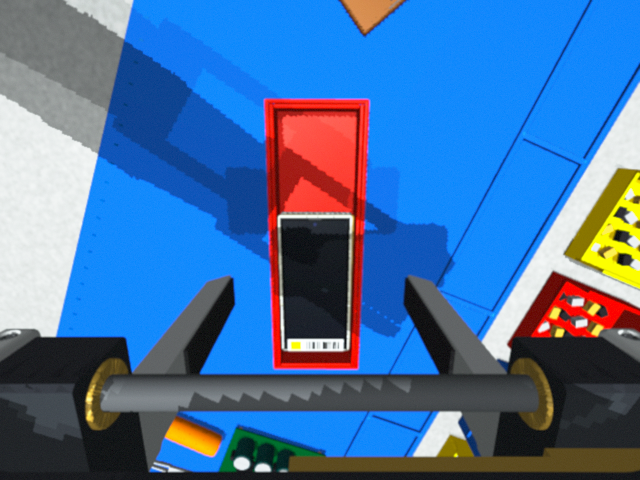

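The wrist view shows the whole tray, with rim corners at about (265,100), (369,100), (274,369) and (357,367). Phone4 runs from v≈214 to v≈351, with its yellow label at the bottom.

```bash
python3 - <<'E'
from h import *
P=np.array([ray('wrist',p,.041) for p in [(265,100),(369,100),(274,369),(357,367)]]);print(P.round(4))
e=(P[0]+P[1])/2;s=(P[2]+P[3])/2;d=e-s;print('len',np.linalg.norm(d),'wid',np.linalg.norm(P[0]-P[1]),np.linalg.norm(P[2]-P[3]))
print('yaw',np.arctan2(d[1],d[0]),'ctr',(e+s)/2)
Q=np.array([ray('wrist',p,.039) for p in [(278,214),(354,214),(282,351),(351,351)]])
a=(Q[0]+Q[1])/2;b=(Q[2]+Q[3])/2;d=a-b;print('phone len',np.linalg.norm(d),np.linalg.norm(Q[0]-Q[1]),'yaw',np.arctan2(d[1],d[0]),'ctr',(a+b)/2,'-x end',b)
o=robot.get_obs();W=cv2.Rodrigues(np.zeros(3))[0]
from scipy.spatial.transform import Rotation as R
W=R.from_euler('xyz',o['ee_rot']).as_matrix()
print('phone ctr in tool',W.T@((a+b)/2-o['tool_pos']))
E
```

```text
[[ 0.4753  0.0338  0.041 ]
 [ 0.558   0.0675  0.041 ]
 [ 0.575  -0.2151  0.041 ]
 [ 0.6561 -0.1793  0.041 ]]
len 0.26684461642789997 wid 0.08939862078939566 0.08861077873659201
yaw 1.9505234749220677 ctr [ 0.56610618 -0.07326704  0.041     ]
phone len 0.14740630893203452 0.07170417882451764 yaw 1.9594862172178984 ctr [ 0.5813606  -0.11062426  0.039     ] -x end [ 0.60929236 -0.17882963  0.039     ]
phone ctr in tool [-0.05928067 -0.00152209  0.16146024]
```

Emit:
servo_tool:
  plan:
    - [-0.3, -0.015, 0.3, 0, 0, 0, 20]
    - [-0.6, -0.015, 0.6, 0, 0, 0, 20]
    - [-0.7, -0.015, 0.9, 0, 0, 0, 20]
    - [-0.7, -0.015, 0.95, 0, 0, 0, 20]
    - [-0.7, -0.015, 0.98, 0, 0, 0, 20]
    - [-0.7, -0.015, 1.0, 0, 0, 0, 20]
    - [-0.7, -0.015, 1.0, 0, 0, 0, 20]

```text
time: 3.8
tool_pos: [0.586, -0.1214, 0.1024]
ee_rot: [3.139, 0.001, 1.957]
wrist_force: [0.3, -0.1, 0.3]
width: 0.0505
finger_force: 0.0
```

Emit:
servo_tool:
  plan:
    - [0, 0, 0.15, 0, 0, 0, 20]
    - [0, 0, 0.3, 0, 0, 0, 20]
    - [0, 0, 0.38, 0, 0, 0, 20]
    - [0, 0, 0.4, 0, 0, 0, 20]
    - [0, 0, 0.4, 0, 0, 0, 20]
    - [0, 0, 0.4, 0, 0, 0, 20]

```text
time: 4.3
tool_pos: [0.5859, -0.1223, 0.0619]
ee_rot: [3.14, 0.001, 1.956]
wrist_force: [0.8, 0.9, 0.3]
width: 0.0205
finger_force: 0.0
```

Emit:
servo_tool:
  plan:
    - [0, 0, 0.02, 0, 0, 0, 20]
    - [0, 0, 0.035, 0, 0, 0, 20]
    - [0, 0, 0.045, 0, 0, 0, 20]
    - [0, 0, 0.05, 0, 0, 0, 20]
    - [0, 0, 0.05, 0, 0, 0, 20]

```text
time: 4.72
tool_pos: [0.5854, -0.1225, 0.0563]
ee_rot: [3.141, 0.0, 1.955]
wrist_force: [-1.3, 0.3, 4.2]
width: 0.0202
finger_force: 1.9
```

Emit:
servo_tool:
  plan:
    - [0, 0, 0.005, 0, 0, 0, 20]
    - [0, 0, 0.01, 0, 0, 0, 20]
    - [0, 0, 0.01, 0, 0, 0, 20]

```text
time: 4.97
tool_pos: [0.5854, -0.1225, 0.0563]
ee_rot: [3.141, 0.001, 1.955]
wrist_force: [-3.2, 0.4, 8.8]
width: 0.02
finger_force: 3.9
```

Emit:
servo_tool:
  plan:
    - [0, 0, 0.006, 0, 0, 0, 20]
    - [0, 0, 0.013, 0, 0, 0, 20]
    - [0, 0, 0.013, 0, 0, 0, 20]

```text
time: 5.22
tool_pos: [0.5855, -0.1225, 0.0562]
ee_rot: [3.14, 0.001, 1.955]
wrist_force: [-4.7, 1.4, 12.9]
width: 0.0203
finger_force: 6.2
```

Emit:
servo_tool:
  plan:
    - [0.01, 0, 0, 0, 0, 0, 20]
    - [0.02, 0, 0, 0, 0, 0, 20]
    - [0.03, 0, 0, 0, 0, 0, 20]
    - [0.04, 0, 0, 0, 0, 0, 20]
    - [0.05, 0, 0, 0, 0, 0, 20]
    - [0.06, 0, 0, 0, 0, 0, 20]

```text
time: 5.72
tool_pos: [0.5853, -0.119, 0.0563]
ee_rot: [3.137, 0.007, 1.955]
wrist_force: [0.1, -3.7, 7.2]
width: 0.0196
finger_force: 3.8
```

Emit:
servo_tool:
  plan:
    - [0.01, 0, 0.007, 0, 0, 0, 20]
    - [0.02, 0, 0.014, 0, 0, 0, 20]
    - [0.03, 0, 0.016, 0, 0, 0, 20]
    - [0.04, 0, 0.016, 0, 0, 0, 20]

```text
time: 6.05
tool_pos: [0.5849, -0.1163, 0.0563]
ee_rot: [3.135, 0.01, 1.955]
wrist_force: [0.5, -4.5, 10.7]
width: 0.0203
finger_force: 5.6
```

Emit:
servo_tool:
  plan:
    - [0.01, 0, 0, 0, 0, 0, 20]
    - [0.02, 0, 0, 0, 0, 0, 20]
    - [0.03, 0, 0, 0, 0, 0, 20]
    - [0.04, 0, 0, 0, 0, 0, 20]

```text
time: 6.38
tool_pos: [0.5837, -0.1124, 0.0563]
ee_rot: [3.134, 0.01, 1.955]
wrist_force: [1.8, -3.6, 11.1]
width: 0.0197
finger_force: 5.5
```

Emit:
servo_tool:
  plan:
    - [0.01, 0, 0.005, 0, 0, 0, 20]
    - [0.02, 0, 0.005, 0, 0, 0, 20]
    - [0.03, 0, 0.005, 0, 0, 0, 20]
    - [0.04, 0, 0.005, 0, 0, 0, 20]
    - [0.05, 0, 0.005, 0, 0, 0, 20]
    - [0.06, 0, 0.005, 0, 0, 0, 20]

```text
time: 6.88
tool_pos: [0.5819, -0.107, 0.0563]
ee_rot: [3.133, 0.011, 1.955]
wrist_force: [1.6, -4.9, 12.2]
width: 0.0199
finger_force: 6.0
```

Emit:
servo_tool:
  plan:
    - [0.01, 0, 0, 0, 0, 0, 20]
    - [0.02, 0, 0, 0, 0, 0, 20]
    - [0.03, 0, 0, 0, 0, 0, 20]
    - [0.04, 0, 0, 0, 0, 0, 20]

```text
time: 7.22
tool_pos: [0.5804, -0.1033, 0.0562]
ee_rot: [3.134, 0.011, 1.955]
wrist_force: [1.1, -4.5, 11.6]
width: 0.0201
finger_force: 6.1
```

Emit:
servo_tool:
  plan:
    - [0.01, 0, 0, 0, 0, 0, 20]
    - [0.01, 0, -0.03, 0, 0, 0, 20]
    - [0.01, 0, -0.1, 0, 0, 0, 20]
    - [0.1, 0, -0.4, 0, 0, 0, 94]
    - [0.3, 0, -0.7, 0, 0, 0, 94]
    - [0.5, 0, -1, 0, 0, 0, 94]

```text
time: 7.72
tool_pos: [0.5561, -0.0534, 0.1506]
ee_rot: [-3.139, -0.002, 1.954]
wrist_force: [-0.3, 0.5, -0.8]
width: 0.0363
finger_force: 0.0
```

Emit:
servo_tool:
  plan:
    - [0, 0, -0.3, 0, 0, 0, 94]
    - [0, 0, -0.45, 0, 0, 0, 94]
    - [0, 0, -0.45, 0, 0, 0, 94]
    - [0, 0, -0.45, 0, 0, 0, 94]
    - [0, 0, -0.45, 0, 0, 0, 94]

```text
time: 8.13
tool_pos: [0.5564, -0.0536, 0.1938]
ee_rot: [-3.138, -0.002, 1.955]
wrist_force: [0.5, -0.2, 0.6]
width: 0.0695
finger_force: 0.0
```

```bash
python3 - <<'E'
from h import *
o=robot.get_obs(); im=snap('wrist','w2'); print(o['time'],o['tool_pos'],o['ee_rot'])
cv2.imwrite('pics/w2c.png',cv2.resize(im[180:380,255:380,::-1],None,fx=3,fy=3,interpolation=cv2.INTER_CUBIC))
E
```

```text
8.1333 [ 0.55640859 -0.05359904  0.19376956] [-3.13843064e+00 -2.31010420e-03  1.95504234e+00]
```

View pics/w2c.png

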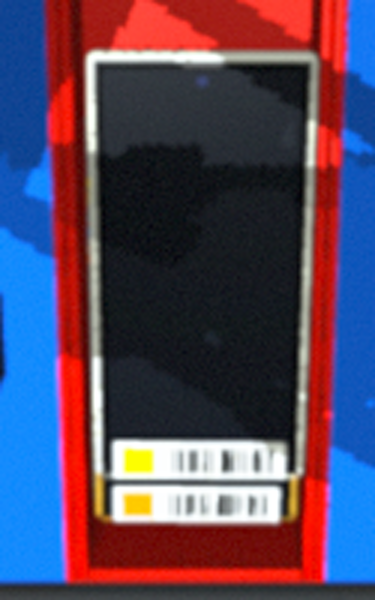

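The crop shows phone4 moved: its -x end is at crop row 474, and phone3's orange label is bare down to row 521.

```bash
cat > m.py <<'E'
from h import *
import sys
u0=np.array([np.cos(1.955),np.sin(1.955)]); stop=np.array([.6155,-.1972])
o=robot.get_obs();u=u0
ctr=np.array([.56611,-.07327])
def go(pts):
    for n,(c,r,z) in pts.items():
        p=ray('wrist',(c,r),z); d=p[:2]-ctr; t=p[:2]-o['tool_pos'][:2]; y=o['ee_rot'][2]
        print(n,'from stop mm',round((d@u+.127)*1000,1),'lat',round((d@[-u[1],u[0]])*1000,1),'tool x mm',round(t@[np.cos(y),np.sin(y)]*1000,1),'tool y',round(t@[np.sin(y),-np.cos(y)]*1000,1))
E
python3 - <<'E'
from m import *
f=lambda x,y,z:(255+x/3,180+y/3,z)
go(dict(p4=f(200,474,.039),p3=f(200,521,.031),p4front=f(202,52,.039),stoprim=f(195,570,.041)))
E
```

```text
p4 from stop mm 36.4 lat -1.4 tool x mm -112.5 tool y 3.3
p3 from stop mm 12.8 lat -1.5 tool x mm -136.1 tool y 3.3
p4front from stop mm 180.7 lat -1.9 tool x mm 31.8 tool y 3.7
stoprim from stop mm 0.0 lat 0.3 tool x mm -148.9 tool y 1.6
```

Emit:
servo_tool:
  plan:
    - [-0.35, 0.03, 0.1, 0, 0, 0, 20]
    - [-0.7, 0.03, 0.2, 0, 0, 0, 20]
    - [-1, 0.03, 0.4, 0, 0, 0, 20]
    - [-1, 0.03, 0.6, 0, 0, 0, 20]
    - [-1, 0.03, 0.75, 0, 0, 0, 20]
    - [-1, 0.03, 0.75, 0, 0, 0, 20]

```text
time: 8.68
tool_pos: [0.594, -0.1451, 0.1136]
ee_rot: [-3.132, -0.009, 1.953]
wrist_force: [-1.1, 0.0, 0.3]
width: 0.0407
finger_force: 0.0
```

Emit:
servo_tool:
  plan:
    - [-0.15, 0, 0.1, 0, 0, 0, 20]
    - [-0.26, 0, 0.3, 0, 0, 0, 20]
    - [-0.26, 0, 0.4, 0, 0, 0, 20]
    - [-0.26, 0, 0.45, 0, 0, 0, 20]
    - [-0.26, 0, 0.48, 0, 0, 0, 20]
    - [-0.26, 0, 0.5, 0, 0, 0, 20]
    - [-0.26, 0, 0.5, 0, 0, 0, 20]
    - [-0.26, 0, 0.5, 0, 0, 0, 20]

```text
time: 9.35
tool_pos: [0.6078, -0.1691, 0.0721]
ee_rot: [3.14, 0.001, 1.956]
wrist_force: [-0.2, 0.0, -0.4]
width: 0.0199
finger_force: 0.0
```

Emit:
servo_tool:
  plan:
    - [0, 0, 0.06, 0, 0, 0, 20]
    - [0, 0, 0.12, 0, 0, 0, 20]
    - [0, 0, 0.15, 0, 0, 0, 20]
    - [0, 0, 0.165, 0, 0, 0, 20]
    - [0, 0, 0.175, 0, 0, 0, 20]
    - [0, 0, 0.175, 0, 0, 0, 20]

```text
time: 9.85
tool_pos: [0.6072, -0.1694, 0.0531]
ee_rot: [-3.141, -0.001, 1.955]
wrist_force: [-0.1, 1.0, 0.3]
width: 0.0198
finger_force: 0.0
```

Emit:
servo_tool:
  plan:
    - [0, 0, 0.015, 0, 0, 0, 20]
    - [0, 0, 0.03, 0, 0, 0, 20]
    - [0, 0, 0.045, 0, 0, 0, 20]
    - [0, 0, 0.055, 0, 0, 0, 20]
    - [0, 0, 0.06, 0, 0, 0, 20]
    - [0, 0, 0.06, 0, 0, 0, 20]

```text
time: 10.35
tool_pos: [0.6074, -0.1695, 0.0483]
ee_rot: [3.141, 0.0, 1.955]
wrist_force: [-1.0, 1.2, 4.3]
width: 0.0203
finger_force: 2.1
```

Emit:
servo_tool:
  plan:
    - [0, 0, 0.007, 0, 0, 0, 20]
    - [0, 0, 0.014, 0, 0, 0, 20]
    - [0, 0, 0.02, 0, 0, 0, 20]
    - [0, 0, 0.02, 0, 0, 0, 20]

```text
time: 10.68
tool_pos: [0.6077, -0.1695, 0.0483]
ee_rot: [3.141, 0.001, 1.955]
wrist_force: [-4.5, 1.8, 10.1]
width: 0.0201
finger_force: 5.4
```

Emit:
servo_tool:
  plan:
    - [0.01, 0, 0.006, 0, 0, 0, 20]
    - [0.02, 0, 0.012, 0, 0, 0, 20]
    - [0.03, 0, 0.016, 0, 0, 0, 20]
    - [0.04, 0, 0.018, 0, 0, 0, 20]

```text
time: 11.02
tool_pos: [0.6078, -0.169, 0.0482]
ee_rot: [3.139, 0.009, 1.955]
wrist_force: [-2.4, -5.2, 12.3]
width: 0.0202
finger_force: 6.1
```

Emit:
servo_tool:
  plan:
    - [0.01, 0, 0.002, 0, 0, 0, 20]
    - [0.02, 0, 0.004, 0, 0, 0, 20]
    - [0.03, 0, 0.004, 0, 0, 0, 20]
    - [0.04, 0, 0.004, 0, 0, 0, 20]

```text
time: 11.35
tool_pos: [0.6078, -0.166, 0.0482]
ee_rot: [3.136, 0.012, 1.954]
wrist_force: [-0.2, -5.7, 11.1]
width: 0.0202
finger_force: 5.4
```

Emit:
servo_tool:
  plan:
    - [0.01, 0, 0.003, 0, 0, 0, 20]
    - [0.02, 0, 0.006, 0, 0, 0, 20]
    - [0.03, 0, 0.006, 0, 0, 0, 20]
    - [0.04, 0, 0.006, 0, 0, 0, 20]
    - [0.05, 0, 0.006, 0, 0, 0, 20]
    - [0.06, 0, 0.006, 0, 0, 0, 20]

```text
time: 11.85
tool_pos: [0.6059, -0.1612, 0.0482]
ee_rot: [3.135, 0.013, 1.954]
wrist_force: [0.5, -6.6, 12.4]
width: 0.0202
finger_force: 6.1
```

Emit:
servo_tool:
  plan:
    - [0.01, 0, 0.002, 0, 0, 0, 20]
    - [0.02, 0, 0.002, 0, 0, 0, 20]
    - [0.03, 0, 0.002, 0, 0, 0, 20]
    - [0.04, 0, 0.002, 0, 0, 0, 20]
    - [0.05, 0, 0.002, 0, 0, 0, 20]
    - [0.06, 0, 0.002, 0, 0, 0, 20]

```text
time: 12.35
tool_pos: [0.6038, -0.1558, 0.0483]
ee_rot: [3.135, 0.014, 1.954]
wrist_force: [-0.4, -6.9, 13.4]
width: 0.0202
finger_force: 6.4
```

Emit:
servo_tool:
  plan:
    - [0.01, 0, 0, 0, 0, 0, 20]
    - [0.02, 0, 0, 0, 0, 0, 20]
    - [0.03, 0, 0, 0, 0, 0, 20]
    - [0.04, 0, 0, 0, 0, 0, 20]
    - [0.05, 0, 0, 0, 0, 0, 20]
    - [0.06, 0, 0, 0, 0, 0, 20]
    - [0.063, 0, 0, 0, 0, 0, 20]

```text
time: 12.93
tool_pos: [0.6014, -0.1499, 0.0482]
ee_rot: [3.135, 0.014, 1.954]
wrist_force: [0.0, -7.9, 12.8]
width: 0.0202
finger_force: 6.4
```

Emit:
servo_tool:
  plan:
    - [0, 0, -0.03, 0, 0, 0, 20]
    - [0, 0, -0.1, 0, 0, 0, 20]
    - [0.1, 0, -0.4, 0, 0, 0, 94]
    - [0.4, 0, -0.7, 0, 0, 0, 94]
    - [0.8, 0, -1, 0, 0, 0, 94]
    - [1, 0, -1, 0, 0, 0, 94]

```text
time: 13.43
tool_pos: [0.5615, -0.0511, 0.1473]
ee_rot: [3.135, 0.003, 1.955]
wrist_force: [1.0, 0.0, 0.3]
width: 0.0434
finger_force: 0.0
```

Emit:
servo_tool:
  plan:
    - [0, 0, -0.3, 0, 0, 0, 94]
    - [0, 0, -0.5, 0, 0, 0, 94]
    - [0, 0, -0.5, 0, 0, 0, 94]
    - [0, 0, -0.5, 0, 0, 0, 94]
    - [0, 0, -0.5, 0, 0, 0, 94]

```text
time: 13.85
tool_pos: [0.5594, -0.0522, 0.1909]
ee_rot: [-3.14, -0.002, 1.955]
wrist_force: [1.2, -0.9, -0.3]
width: 0.0763
finger_force: 0.0
```

```bash
python3 - <<'E'
from h import *
o=robot.get_obs(); im=snap('wrist','w3'); print(o['time'],o['tool_pos'],o['ee_rot'])
cv2.imwrite('pics/w3c.png',cv2.resize(im[180:380,255:380,::-1],None,fx=3,fy=3,interpolation=cv2.INTER_CUBIC))
E
```

```text
13.85 [ 0.55944949 -0.0521557   0.19092193] [-3.13956972e+00 -1.67974875e-03  1.95515762e+00]
```

View pics/w3c.png

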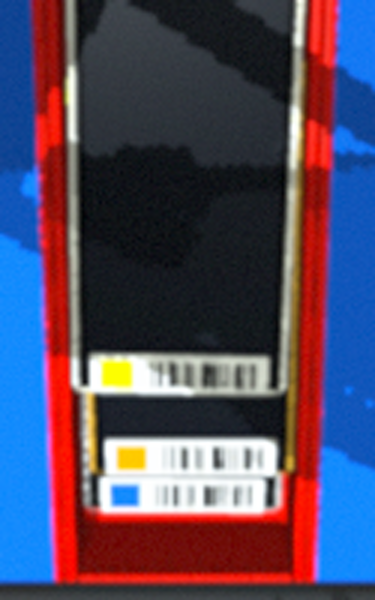

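The crop shows phone4's end at row 390, phone3's at 475 and phone2's at 511, so the gap between phones 3 and 4 has grown. I'll measure it.

```bash
python3 - <<'E'
from m import *
f=lambda x,y,z:(255+x/3,180+y/3,z)
go(dict(p4=f(180,391,.039),p3=f(190,475,.031),p2=f(185,511,.023),stoprim=f(185,572,.041)))
E
```

```text
p4 from stop mm 69.0 lat 1.8 tool x mm -80.0 tool y -3.2
p3 from stop mm 33.0 lat -1.4 tool x mm -116.1 tool y -0.0
p2 from stop mm 13.6 lat 0.4 tool x mm -135.5 tool y -1.9
stoprim from stop mm 1.4 lat 0.3 tool x mm -147.7 tool y -1.7
```

Emit:
servo_tool:
  plan:
    - [-0.35, -0.01, 0.1, 0, 0, 0, 20]
    - [-0.7, -0.01, 0.2, 0, 0, 0, 20]
    - [-1, -0.01, 0.4, 0, 0, 0, 20]
    - [-1, -0.01, 0.6, 0, 0, 0, 20]
    - [-1, -0.01, 0.75, 0, 0, 0, 20]
    - [-1, -0.01, 0.75, 0, 0, 0, 20]

```text
time: 14.4
tool_pos: [0.5931, -0.1453, 0.1103]
ee_rot: [-3.132, -0.008, 1.953]
wrist_force: [0.7, 0.6, -0.2]
width: 0.0473
finger_force: 0.0
```

Emit:
servo_tool:
  plan:
    - [-0.15, 0, 0.1, 0, 0, 0, 20]
    - [-0.27, 0, 0.3, 0, 0, 0, 20]
    - [-0.27, 0, 0.4, 0, 0, 0, 20]
    - [-0.27, 0, 0.45, 0, 0, 0, 20]
    - [-0.27, 0, 0.48, 0, 0, 0, 20]
    - [-0.27, 0, 0.5, 0, 0, 0, 20]
    - [-0.27, 0, 0.5, 0, 0, 0, 20]
    - [-0.27, 0, 0.5, 0, 0, 0, 20]

```text
time: 15.07
tool_pos: [0.6072, -0.1701, 0.0686]
ee_rot: [3.14, 0.001, 1.956]
wrist_force: [-0.7, 0.6, 0.7]
width: 0.0202
finger_force: 0.0
```

Emit:
servo_tool:
  plan:
    - [0, 0, 0.06, 0, 0, 0, 20]
    - [0, 0, 0.12, 0, 0, 0, 20]
    - [0, 0, 0.17, 0, 0, 0, 20]
    - [0, 0, 0.2, 0, 0, 0, 20]
    - [0, 0, 0.22, 0, 0, 0, 20]
    - [0, 0, 0.22, 0, 0, 0, 20]

```text
time: 15.57
tool_pos: [0.6062, -0.1703, 0.0446]
ee_rot: [-3.14, -0.001, 1.955]
wrist_force: [1.1, -0.4, -0.2]
width: 0.0198
finger_force: 0.0
```

Emit:
servo_tool:
  plan:
    - [0, 0, 0.015, 0, 0, 0, 20]
    - [0, 0, 0.03, 0, 0, 0, 20]
    - [0, 0, 0.045, 0, 0, 0, 20]
    - [0, 0, 0.055, 0, 0, 0, 20]
    - [0, 0, 0.06, 0, 0, 0, 20]
    - [0, 0, 0.06, 0, 0, 0, 20]

```text
time: 16.07
tool_pos: [0.6068, -0.1705, 0.0403]
ee_rot: [3.141, 0.0, 1.955]
wrist_force: [-1.9, 1.4, 4.2]
width: 0.0199
finger_force: 1.9
```

Emit:
servo_tool:
  plan:
    - [0, 0, 0.007, 0, 0, 0, 20]
    - [0, 0, 0.014, 0, 0, 0, 20]
    - [0, 0, 0.022, 0, 0, 0, 20]
    - [0, 0, 0.022, 0, 0, 0, 20]

```text
time: 16.4
tool_pos: [0.607, -0.1705, 0.0403]
ee_rot: [3.141, 0.001, 1.955]
wrist_force: [-4.5, 1.7, 11.6]
width: 0.0204
finger_force: 5.8
```

Emit:
servo_tool:
  plan:
    - [0.01, 0, 0.006, 0, 0, 0, 20]
    - [0.02, 0, 0.012, 0, 0, 0, 20]
    - [0.03, 0, 0.018, 0, 0, 0, 20]
    - [0.04, 0, 0.022, 0, 0, 0, 20]

```text
time: 16.73
tool_pos: [0.607, -0.1702, 0.0402]
ee_rot: [3.139, 0.009, 1.955]
wrist_force: [-3.9, -4.8, 14.9]
width: 0.0199
finger_force: 7.7
```

Emit:
servo_tool:
  plan:
    - [0.01, 0, 0.002, 0, 0, 0, 20]
    - [0.02, 0, 0.004, 0, 0, 0, 20]
    - [0.03, 0, 0.006, 0, 0, 0, 20]
    - [0.04, 0, 0.006, 0, 0, 0, 20]

```text
time: 17.07
tool_pos: [0.6077, -0.1677, 0.0403]
ee_rot: [3.135, 0.013, 1.954]
wrist_force: [0.9, -6.8, 12.1]
width: 0.02
finger_force: 6.2
```

Emit:
servo_tool:
  plan:
    - [0.01, 0, 0.002, 0, 0, 0, 20]
    - [0.02, 0, 0.004, 0, 0, 0, 20]
    - [0.03, 0, 0.004, 0, 0, 0, 20]
    - [0.04, 0, 0.004, 0, 0, 0, 20]
    - [0.05, 0, 0.004, 0, 0, 0, 20]

```text
time: 17.48
tool_pos: [0.6066, -0.1632, 0.0403]
ee_rot: [3.133, 0.014, 1.954]
wrist_force: [2.0, -7.3, 12.4]
width: 0.0197
finger_force: 6.7
```

Emit:
servo_tool:
  plan:
    - [0.01, 0, 0.004, 0, 0, 0, 20]
    - [0.02, 0, 0.006, 0, 0, 0, 20]
    - [0.03, 0, 0.006, 0, 0, 0, 20]
    - [0.04, 0, 0.006, 0, 0, 0, 20]
    - [0.05, 0, 0.006, 0, 0, 0, 20]
    - [0.06, 0, 0.006, 0, 0, 0, 20]

```text
time: 17.98
tool_pos: [0.6048, -0.158, 0.0402]
ee_rot: [3.132, 0.015, 1.954]
wrist_force: [2.3, -7.8, 13.9]
width: 0.0203
finger_force: 7.9
```

Emit:
servo_tool:
  plan:
    - [0.01, 0, 0, 0, 0, 0, 20]
    - [0.02, 0, 0, 0, 0, 0, 20]
    - [0.03, 0, 0, 0, 0, 0, 20]
    - [0.04, 0, 0, 0, 0, 0, 20]
    - [0.05, 0, 0, 0, 0, 0, 20]
    - [0.06, 0, 0, 0, 0, 0, 20]

```text
time: 18.48
tool_pos: [0.6026, -0.1524, 0.0402]
ee_rot: [3.132, 0.016, 1.954]
wrist_force: [1.3, -6.4, 14.0]
width: 0.0197
finger_force: 7.9
```

Emit:
servo_tool:
  plan:
    - [0.01, 0, 0, 0, 0, 0, 20]
    - [0.02, 0, 0, 0, 0, 0, 20]
    - [0.022, 0, 0, 0, 0, 0, 20]
    - [0.0, 0, -0.03, 0, 0, 0, 20]
    - [-0.02, 0, -0.1, 0, 0, 0, 20]
    - [-0.02, 0, -0.3, 0, 0, 0, 20]
    - [-0.02, 0, -0.5, 0, 0, 0, 20]
    - [-0.02, 0, -0.5, 0, 0, 0, 20]

```text
time: 19.15
tool_pos: [0.6002, -0.1496, 0.0874]
ee_rot: [3.137, 0.004, 1.955]
wrist_force: [0.1, 0.1, 1.8]
width: 0.02
finger_force: 0.0
```

Emit:
servo_tool:
  plan:
    - [0.3, 0, -0.3, 0, 0, 0, 94]
    - [0.6, 0, -0.6, 0, 0, 0, 94]
    - [0.9, 0, -0.9, 0, 0, 0, 94]
    - [1, 0, -1, 0, 0, 0, 94]
    - [1, 0, -1, 0, 0, 0, 94]
    - [1, 0, -1, 0, 0, 0, 94]
    - [1, 0, -1, 0, 0, 0, 94]

```text
time: 19.73
tool_pos: [0.5599, -0.0572, 0.1807]
ee_rot: [-3.138, -0.002, 1.955]
wrist_force: [-0.2, -1.3, -0.7]
width: 0.0634
finger_force: 0.0
```

```bash
python3 - <<'E'
from h import *
o=robot.get_obs(); im=snap('wrist','w4'); print(o['time'],o['tool_pos'],o['ee_rot'])
cv2.imwrite('pics/w4c.png',cv2.resize(im[180:380,255:380,::-1],None,fx=3,fy=3,interpolation=cv2.INTER_CUBIC))
E
```

```text
19.7333 [ 0.55989135 -0.05717525  0.18068356] [-3.13788511e+00 -1.73187099e-03  1.95452529e+00]
```

View pics/w4c.png

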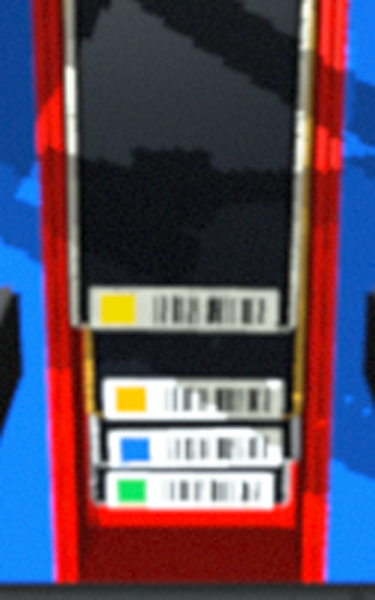

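The labels now show in order, with the phone ends at crop rows: p4 at 327, p3 at 416, p2 at 465 and p1 at 505.

```bash
python3 - <<'E'
from m import *
f=lambda x,y,z:(255+x/3,180+y/3,z)
go(dict(p4=f(183,328,.039),p3=f(193,417,.031),p2=f(193,465,.023),p1=f(190,506,.015)))
E
```

```text
p4 from stop mm 90.9 lat 2.2 tool x mm -53.2 tool y -2.2
p3 from stop mm 55.7 lat -0.8 tool x mm -88.4 tool y 0.9
p2 from stop mm 33.1 lat -0.8 tool x mm -111.0 tool y 0.8
p1 from stop mm 12.0 lat 0.4 tool x mm -132.1 tool y -0.3
```

Emit:
servo_tool:
  plan:
    - [-0.14, -0.02, 0.2, 0, 0, 0, 20]
    - [-0.14, -0.02, 0.4, 0, 0, 0, 20]
    - [-0.14, -0.02, 0.6, 0, 0, 0, 20]
    - [-0.14, -0.02, 0.8, 0, 0, 0, 20]
    - [-0.14, -0.02, 0.85, 0, 0, 0, 20]
    - [-0.14, -0.02, 0.85, 0, 0, 0, 20]
    - [-0.14, -0.02, 0.85, 0, 0, 0, 20]
    - [-0.14, -0.02, 0.85, 0, 0, 0, 20]

```text
time: 20.45
tool_pos: [0.5648, -0.0707, 0.0995]
ee_rot: [3.14, 0.001, 1.955]
wrist_force: [0.7, -0.3, -1.2]
width: 0.0213
finger_force: 0.0
```

Emit:
servo_tool:
  plan:
    - [0, 0, 0.12, 0, 0, 0, 20]
    - [0, 0, 0.24, 0, 0, 0, 20]
    - [0, 0, 0.3, 0, 0, 0, 20]
    - [0, 0, 0.33, 0, 0, 0, 20]
    - [0, 0, 0.35, 0, 0, 0, 20]
    - [0, 0, 0.35, 0, 0, 0, 20]

```text
time: 20.95
tool_pos: [0.5637, -0.07, 0.0629]
ee_rot: [-3.141, -0.001, 1.955]
wrist_force: [-0.8, -0.9, -0.2]
width: 0.0202
finger_force: 0.0
```

Emit:
servo_tool:
  plan:
    - [0, 0, 0.02, 0, 0, 0, 20]
    - [0, 0, 0.035, 0, 0, 0, 20]
    - [0, 0, 0.05, 0, 0, 0, 20]
    - [0, 0, 0.06, 0, 0, 0, 20]
    - [0, 0, 0.07, 0, 0, 0, 20]
    - [0, 0, 0.07, 0, 0, 0, 20]

```text
time: 21.45
tool_pos: [0.5639, -0.0701, 0.0564]
ee_rot: [-3.141, -0.0, 1.955]
wrist_force: [-0.1, -0.3, 0.5]
width: 0.0202
finger_force: 0.0
```

Emit:
servo_tool:
  plan:
    - [0, 0, 0.007, 0, 0, 0, 20]
    - [0, 0, 0.014, 0, 0, 0, 20]
    - [0, 0, 0.014, 0, 0, 0, 20]

```text
time: 21.7
tool_pos: [0.5641, -0.0702, 0.0563]
ee_rot: [3.141, 0.0, 1.955]
wrist_force: [-1.8, 0.2, 5.4]
width: 0.0201
finger_force: 2.4
```

Emit:
servo_tool:
  plan:
    - [-0.01, 0, 0, 0, 0, 0, 20]
    - [-0.02, 0, 0, 0, 0, 0, 20]
    - [-0.03, 0, 0, 0, 0, 0, 20]

```text
time: 21.95
tool_pos: [0.5658, -0.0724, 0.0563]
ee_rot: [3.14, -0.0, 1.955]
wrist_force: [-1.3, 1.8, 5.2]
width: 0.0202
finger_force: 2.6
```

Emit:
servo_tool:
  plan:
    - [-0.005, 0, 0.01, 0, 0, 0, 20]
    - [-0.015, 0, 0.015, 0, 0, 0, 20]
    - [-0.025, 0, 0.015, 0, 0, 0, 20]
    - [-0.035, 0, 0.015, 0, 0, 0, 20]

```text
time: 22.28
tool_pos: [0.5679, -0.0753, 0.0562]
ee_rot: [3.137, 0.0, 1.955]
wrist_force: [-2.2, 2.6, 9.6]
width: 0.0198
finger_force: 4.8
```

Emit:
servo_tool:
  plan:
    - [-0.01, 0, 0, 0, 0, 0, 20]
    - [-0.02, 0, 0, 0, 0, 0, 20]
    - [-0.03, 0, 0, 0, 0, 0, 20]
    - [-0.04, 0, 0, 0, 0, 0, 20]
    - [-0.05, 0, 0, 0, 0, 0, 20]

```text
time: 22.7
tool_pos: [0.5699, -0.0799, 0.0562]
ee_rot: [3.137, 0.0, 1.956]
wrist_force: [-2.0, 3.5, 9.2]
width: 0.0198
finger_force: 4.7
```

Emit:
servo_tool:
  plan:
    - [-0.01, 0, 0, 0, 0, 0, 20]
    - [-0.02, 0, 0, 0, 0, 0, 20]
    - [-0.03, 0, 0, 0, 0, 0, 20]
    - [-0.04, 0, 0, 0, 0, 0, 20]
    - [-0.04, 0, -0.03, 0, 0, 0, 20]
    - [-0.04, 0, -0.1, 0, 0, 0, 20]
    - [-0.04, 0, -0.4, 0, 0, 0, 94]
    - [-0.04, 0, -0.6, 0, 0, 0, 94]

```text
time: 23.37
tool_pos: [0.5695, -0.0847, 0.1141]
ee_rot: [-3.14, -0.001, 1.955]
wrist_force: [1.6, -0.3, 0.8]
width: 0.0299
finger_force: 0.0
```

Emit:
servo_tool:
  plan:
    - [0.1, 0, -0.3, 0, 0, 0, 94]
    - [0.2, 0, -0.6, 0, 0, 0, 94]
    - [0.2, 0, -0.7, 0, 0, 0, 94]
    - [0.2, 0, -0.7, 0, 0, 0, 94]
    - [0.2, 0, -0.7, 0, 0, 0, 94]
    - [0.2, 0, -0.7, 0, 0, 0, 94]

```text
time: 23.87
tool_pos: [0.5614, -0.0663, 0.181]
ee_rot: [-3.138, -0.002, 1.955]
wrist_force: [0.3, -0.4, 0.3]
width: 0.07
finger_force: 0.0
```

```bash
python3 - <<'E'
from h import *
o=robot.get_obs(); im=snap('wrist','w5'); print(o['time'],o['tool_pos'],o['ee_rot'])
cv2.imwrite('pics/w5c.png',cv2.resize(im[180:380,255:380,::-1],None,fx=3,fy=3,interpolation=cv2.INTER_CUBIC))
E
```

```text
23.8667 [ 0.56137012 -0.06628185  0.18098701] [-3.13805441e+00 -2.10016442e-03  1.95467489e+00]
```

View pics/w5c.png

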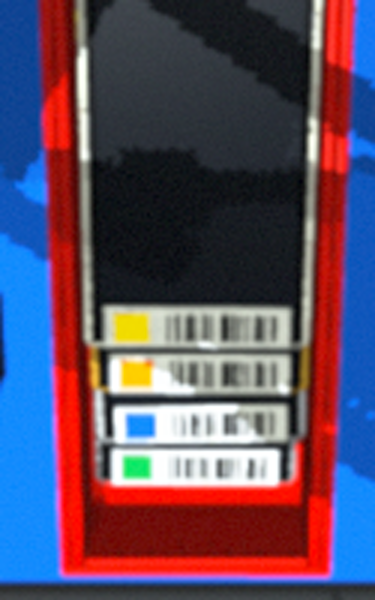

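The phone ends are at crop rows: p4 at 345, p3 at 391, p2 at 441 and p1 at 484. All four labels are bare.

```bash
python3 - <<'E'
from m import *
f=lambda x,y,z:(255+x/3,180+y/3,z)
go(dict(p4=f(197,346,.039),p3=f(197,391,.031),p2=f(197,441,.023),p1=f(197,484,.015)))
# sharper: label inner edge is 14.5 mm from end; row profile of the frame columns
im=cv2.imread('pics/w5.png');g=im[288:345,290:349].mean(axis=(1,2)).round().astype(int);print(list(zip(range(288,345),g)))
E
```

```text
p4 from stop mm 75.9 lat -0.3 tool x mm -59.4 tool y 2.2
p3 from stop mm 56.2 lat -0.3 tool x mm -79.1 tool y 2.2
p2 from stop mm 33.4 lat -0.3 tool x mm -101.9 tool y 2.2
p1 from stop mm 11.9 lat -0.3 tool x mm -123.4 tool y 2.2
[(288, np.int64(151)), (289, np.int64(150)), (290, np.int64(149)), (291, np.int64(149)), (292, np.int64(150)), (293, np.int64(169)), (294, np.int64(193)), (295, np.int64(168)), (296, np.int64(100)), (297, np.int64(87)), (298, np.int64(165)), (299, np.int64(199)), (300, np.int64(187)), (301, np.int64(163)), (302, np.int64(153)), (303, np.int64(155)), (304, np.int64(157)), (305, np.int64(158)), (306, np.int64(159)), (307, np.int64(161)), (308, np.int64(182)), (309, np.int64(210)), (310, np.int64(199)), (311, np.int64(129)), (312, np.int64(55)), (313, np.int64(30)), (314, np.int64(100)), (315, np.int64(197)), (316, np.int64(229)), (317, np.int64(218)), (318, np.int64(192)), (319, np.int64(181)), (320, np.int64(181)), (321, np.int64(181)), (322, np.int64(182)), (323, np.int64(184)), (324, np.int64(192)), (325, np.int64(219)), (326, np.int64(234)), (327, np.int64(199)), (328, np.int64(103)), (329, np.int64(143)), (330, np.int64(236)), (331, np.int64(241)), (332, np.int64(225)), (333, np.int64(201)), (334, np.int64(194)), (335, np.int64(194)), (336, np.int64(193)), (337, np.int64(193)), (338, np.int64(197)), (339, np.int64(224)), (340, np.int64(246)), (341, np.int64(228)), (342, np.int64(155)), (343, np.int64(97)), (344, np.int64(89))]
```

The gaps are 21.5, 22.8 and 19.7 mm, and phone1's end is 12 mm from the stop wall, so everything is within limits. The arm is clear, so I'm handing in.

```bash
python3 -c "
from bench import robot
print(robot.close_job())"
```

```text
the job is handed in; nothing more can be done
None
```

The job is handed in, with no verdict returned: the four phones lie fanned in stacking order, gaps measured at about 21.5, 22.8 and 19.7 mm, all labels bare and phone1 about 12 mm from the stop wall; my retreating finger had knocked phone4 about 12 mm too far, so I slid it back.

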